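# Point out the order of work for flaming and inoculating a plate

## Task

Show a trainee what is used for inoculating a plate, in order: with the fingers closed and the fingertips 1 to 4 cm above the middle of its top, point for two full seconds at the match box, then at the spirit lamp, then at the narrowest of the three Petri dishes standing loose in the open middle of the bench, and finish while still pointing at that dish. Touch nothing at all, and move the hand high between them so that it never comes low over the middle of any other thing there (the wider dishes, the stopper, the timer, the tape roll).

Things in the scene. Friction and masses are not known exactly. Their poses are not given: they have to be found in the camera images.
- matches_top (a point): match box: a small flat rectangular box 36 x 54 x 14 mm lying flat; loose on the bench, upright, anywhere in the open middle of the bench; point at the centre of its top, 14 mm above the bench
- lamp_top (a point): spirit lamp: a squat round glass lamp, 62 mm across, with a narrow capped wick standing up in the middle, 78 mm tall in all; loose on the bench, upright, anywhere in the open middle of the bench; point at the centre of its top, on the cap, 78 mm above the bench
- dish_narrow_top (a point): the narrowest Petri dish, 44 mm across, 14 mm high, lid on; loose on the bench, upright, anywhere in the open middle of the bench; point at the centre of its top, 14 mm above the bench. Its filling is like that of the two wider dishes, only its width tells it apart
- dish_wide_a_top (a point): one of two wider Petri dishes, 55 mm across, 14 mm high, lid on (bystander); loose on the bench, upright, anywhere in the open middle of the bench; point at the centre of its top, 14 mm above the bench
- dish_wide_b_top (a point): the other wider Petri dish, 55 mm across, 14 mm high, lid on (bystander); loose on the bench, upright, anywhere in the open middle of the bench; point at the centre of its top, 14 mm above the bench
- bung_top (a point): tapered rubber stopper, 30 mm across, 28 mm high (bystander); loose on the bench, upright, anywhere in the open middle of the bench; point at the centre of its top, 28 mm above the bench
- timer_top (a point): countdown timer lying flat, a square white case 64 x 64 mm, 19 mm high, with a display and three keys (bystander); loose on the bench, upright, anywhere in the open middle of the bench; point at the centre of its top, 19 mm above the bench
- tape_top (a point): roll of label tape lying flat, 66 mm across, 19 mm high (bystander); loose on the bench, upright, anywhere in the open middle of the bench; point at the centre of its top, 19 mm above the bench
There are look-alikes about, which are no part of the job. What is shaped like the part that bears lamp_top but yellow is not meant. Leave any turquoise look-alike of the part that bears matches_top alone.

How it is judged:
On the way, in this order (a step that is already met when the one before it is completed fails the run):
1. the fingertips dwell just above the match box (horizontal distance between the grasp point and matches_top below 0.025 m and z of the grasp point in the frame of matches_top between 0.02 and 0.075 m), for 1.5 s.
2. the fingertips dwell just above the spirit lamp (horizontal distance between the grasp point and lamp_top below 0.025 m and z of the grasp point in the frame of lamp_top between 0.02 and 0.075 m), for 1.5 s.
3. the fingertips dwell just above the narrowest Petri dish (horizontal distance between the grasp point and dish_narrow_top below 0.025 m and z of the grasp point in the frame of dish_narrow_top between 0.02 and 0.075 m), for 1.5 s.
At the end, for the whole second after the job is handed in: The fingertips still point at the narrowest dish (grasp point, 19 mm behind the fingertips, within 25 mm sideways of the middle of its top and 20 to 75 mm above it), and nothing on the bench has moved by 6 mm or more (all of step 3 and distance of each of matches_top, lamp_top, dish_narrow_top, dish_wide_a_top, dish_wide_b_top, bung_top, timer_top, tape_top from where it was at the start of the episode below 0.006 m); the robot touches nothing.
It fails at once if the robot touches something (contact force between any of the arm, the fingers and anything else above 0.3 N).
It fails at once if something has been moved (distance of any of matches_top, lamp_top, dish_narrow_top, dish_wide_a_top, dish_wide_b_top, bung_top, timer_top, tape_top from where it was at the start of the episode above 0.008 m).
It fails at once if the hand comes low over the middle of a bystander (grasp point within 20 mm sideways and less than 65 mm above its top) ((horizontal distance between the grasp point and dish_wide_a_top below 0.02 m and z of the grasp point in the frame of dish_wide_a_top below 0.065 m) or (horizontal distance between the grasp point and dish_wide_b_top below 0.02 m and z of the grasp point in the frame of dish_wide_b_top below 0.065 m) or (horizontal distance between the grasp point and bung_top below 0.02 m and z of the grasp point in the frame of bung_top below 0.065 m) or (horizontal distance between the grasp point and timer_top below 0.02 m and z of the grasp point in the frame of timer_top below 0.065 m) or (horizontal distance between the grasp point and tape_top below 0.02 m and z of the grasp point in the frame of tape_top below 0.065 m)).
It also fails if it takes over 58 s, if anything falls off the work surface, if the arm or the gripper's body presses on something with over 40 N, if the wrist force passes 120 N, or if a joint passes its speed limit or range.

## Robot

A 6-joint arm with a two-finger parallel gripper is mounted at the origin on a cart in front of the work surface, level with it; the furniture and walls round the work are solid. World frame = base frame: x ahead of the robot, y to its left, z up, the work surface at z = 0. Lengths are in m, angles in rad, forces in N, time in s.
With the tool pointing down it reaches from about 0.425 to 0.95 m from the base axis. Payload 14.7 kg.
Tool frame: the origin (TCP) lies on the centre line of the jaws, within the pads' length; the fingertips stand 25 mm ahead of it and the grasp point (between the pads) lies 6 mm ahead of it; y points along the fingers, z is the direction in which the jaws open and shut, and the axes are right-handed (so a half turn about y gives the same grasp; the last joint's range is limited). The gripper opens to 85 mm and grips with 20 to 120 N. Pads are 22 mm wide; open, the fingers measure 114 mm over their backs; the gripper's body (76 mm by 85 mm) begins 54 mm behind the grasp point. The pads swing forward as they close: fully open they stand 13 mm farther back than shut.
Start: joints at [1.06, 0.48, 1.596, -0, 1.065, -0.047], TCP at [0.291, 0.581, 0.256] pointing down, gripper open.
Joint ranges: [-2.75, 2.75], [-0.82, 2.05], [0.23, 2.67], [-1.56, 4.7], [0.09, 2.69], [-2.92, 2.92]. Speed limits (rad/s): [1.89, 1.89, 2.39, 3.01, 3.01, 3.01].

## Interface

Orientations are given as a unit quaternion [x, y, z, w].
In Python, from rig import ctrl gives the robot as it stands. Calls block until the motion is done:
- ctrl.movep(position, orientation): joint-space move of the TCP to a pose.
- ctrl.move_linear(position, ori=None, rate=0.15, until_force=None): straight line of the TCP; ori=None keeps the orientation; rate is the mean speed in m/s. With until_force (N) it stops when the force on the tool has changed by that much, and returns True; else False.
- ctrl.move_joints(angles): joint-space move.
- ctrl.set_gripper(opening, strength=None): opening from 0.0 (shut) to 1.0 (fully open); strength is the grip in N (None keeps the last); returns when the fingers have stopped.
- ctrl.dwell(seconds).
- ctrl.inverse_kinematics(position, orientation): joint angles nearest the present ones, or None.
- ctrl.observe(): the state.
- ctrl.capture(name): name is "scene" or "top" or "wrist"; returns a dict with "pixels" (420x560x3 uint8, red, green, blue), "fov_y" (degrees; the focal length in pixels is half the picture's height over the tangent of half this angle, whatever the lens; pixels are square), "cx", "cy" (the principal point, pixels), "R" (3x3) and "t" (3): a world point X has camera coordinates R X + t. Camera axes: x right, y down, z forward; pixel columns grow to the right and rows downward; lengths in m; the calibration is good to about 2 mm. The wrist camera is an equidistant fisheye: a pixel r from the principal point sees the ray r / f radians off the axis. A picture is of the moment at which its call begins. There is no depth.
A pose or a line that the arm cannot do raises ctrl.PlanningError and nothing moves.
- ctrl.finish_job(): hands the job in, once; it reports no verdict.
The state is a dict: "clock": time; "joints": joint angles; "qd": joint speeds; "effort": joint torques, N m; "tcp_pos": TCP position; "tool_rot": TCP orientation; "wrist_force": force on the tool from outside, world axes, zero at the start; "wrist_torque": the same for the moment, N m; "opening": opening from 0.0 (shut) to 1.0 (fully open).
Only numpy, scipy, OpenCV 4.12 (cv2) and the standard library are available. Lean on these libraries where they do the work, as an engineer would, in place of code of your own. Each camera call takes 0.05 s, during which the arm holds its last target. There are 200 camera calls.

## Working session

There is one attempt and no reset: what is moved stays moved. The work goes in short steps, each a Python script; the robot and the scene stay as the last script left them, time stands still between calls to the robot, and variables do not carry over. Pictures are saved under pics/ and viewed, about 8 in all and at most 12, crops included, and the job is handed in when it is done.

```bash
mkdir -p pics; ls
cat > h.py <<'E'
import numpy as np, cv2
from rig import ctrl
def save(c,n): cv2.imwrite(f'pics/{n}.png',cv2.cvtColor(c['pixels'],cv2.COLOR_RGB2BGR))
def foc(c): return 210/np.tan(np.radians(c['fov_y'])/2)
def ray(c,u,v,z,fish=False):
    f=foc(c); d=np.array([(u-c['cx'])/f,(v-c['cy'])/f,1.])
    if fish:
        r=np.hypot(d[0],d[1]); s=np.sin(r)/r if r>1e-9 else 1; d=np.array([d[0]*s,d[1]*s,np.cos(r)])
    R=np.array(c['R']);t=np.array(c['t']); o=-R.T@t; w=R.T@d
    return o+w*(z-o[2])/w[2]
E
python3 - <<'E'
from h import *
import pickle
D={}
for n in('top','scene'):
    c=ctrl.capture(n);save(c,n+'0');D[n]=c
    print(n,c['fov_y'],c['cx'],c['cy'],-np.array(c['R']).T@c['t'])
pickle.dump(D,open('d.pkl','wb'))
o=ctrl.observe();print(o['clock'],o['tcp_pos'],o['tool_rot'])
E
```

```text
pics
top 48.09113126172297 286.5455055339428 216.44695655338344 [0.30532715 0.01965476 1.19137851]
scene 57.976522216215855 278.8931205398474 216.2773334322396 [ 0.04358042 -0.40946113  0.70848463]
0.1 [0.2906133  0.58105031 0.25575309] [ 0.68853345 -0.16260385  0.16242392 -0.68782276]
```

View pics/top0.png

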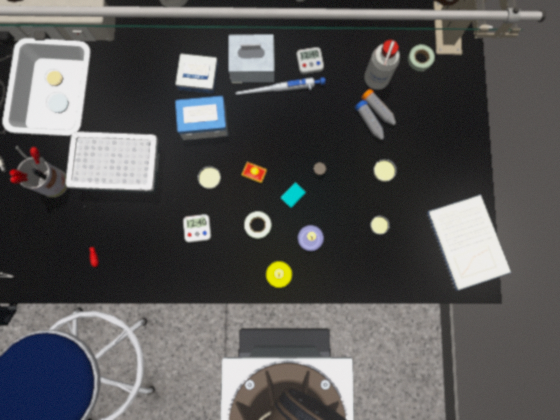

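View pics/scene0.png

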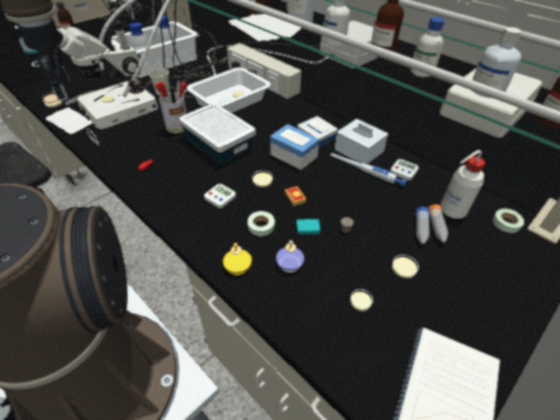

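Top view: red match box (254,172), with a turquoise look-alike at (293,195). Violet-blue lamp (311,238), with a yellow look-alike at (279,274). Dishes at (209,178), (385,171) and (380,226); the last looks narrowest. Next I measure all of them and enlarge a crop.

Run:
```python
from h import *
import pickle
D=pickle.load(open('d.pkl','rb'))
seeds={'top':dict(match=(254,172),lamp=(311,238),dA=(209,178),dB=(385,171),dN=(380,226),bung=(320,169),timer=(197,228),tape=(258,225),yl=(279,274),tq=(293,195)),
'scene':dict(match=(295,195),lamp=(290,260),dA=(262,179),dB=(405,266),dN=(361,300),bung=(347,225),timer=(220,195),tape=(261,223),tq=(308,227))}
H=dict(match=.014,lamp=.03,dA=.014,dB=.014,dN=.014,bung=.028,timer=.019,tape=.019,yl=.03,tq=.014)
for n,c in D.items():
    p=c['pixels']; m=(p.max(2)>60).astype(np.uint8)
    nl,L,S,C=cv2.connectedComponentsWithStats(m)
    print(n,'f',foc(c))
    for k,(u,v) in seeds[n].items():
        w=L[v-6:v+7,u-6:u+7]; w=w[w>0]
        if not len(w): print(k,'none');continue
        l=np.bincount(w).argmax(); x,y,a,b,A=S[l]; ce=C[l]
        q=ray(c,*ce,H[k]); e=[ray(c,x,ce[1],H[k]),ray(c,x+a,ce[1],H[k]),ray(c,ce[0],y,H[k]),ray(c,ce[0],y+b,H[k])]
        print(k,ce.round(1),A,q.round(4),'w mm',round(1e3*np.linalg.norm(e[0]-e[1])),round(1e3*np.linalg.norm(e[2]-e[3])))
t=D['top'];s=D['scene']
I=lambda c,x,y,w,h,k:cv2.resize(cv2.cvtColor(c['pixels'],4)[y:y+h,x:x+w],None,fx=k,fy=k,interpolation=cv2.INTER_CUBIC)
cv2.imwrite('pics/crop1.png',np.vstack([I(t,180,150,230,60,3.4)[:, :782],I(t,180,210,230,80,3.4)[:, :782]]))
```

```text
top f 470.66001965374426
match [253.7 171.8] 395 [0.614  0.0878 0.014 ] w mm 69 61
lamp [310.2 237.5] 590 [ 0.4426 -0.0556  0.03  ] w mm 70 70
dA [208.8 177. ] 459 [0.5995 0.2027 0.014 ] w mm 64 61
dB [384.5 170. ] 448 [ 0.6207 -0.2498  0.014 ] w mm 62 61
dN [379.4 224.7] 321 [ 0.4778 -0.2324  0.014 ] w mm 51 51
bung [319.4 168.1] 136 [ 0.6211 -0.0804  0.028 ] w mm 36 34
timer [196.4 227.7] 768 [0.4676 0.2292 0.019 ] w mm 75 76
tape [257.2 224.2] 546 [0.477  0.0769 0.019 ] w mm 73 74
yl [278.6 273.9] 634 [0.3525 0.0226 0.03  ] w mm 69 71
tq [292.7 194.6] 388 [ 0.5545 -0.0124  0.014 ] w mm 66 68
scene f 379.03315117321574
match [295.1 195. ] 311 [0.6129 0.0825 0.014 ] w mm 62 83
lamp [289.7 257.2] 681 [ 0.4405 -0.0614  0.03  ] w mm 68 97
dA [262.1 178.2] 316 [0.597  0.1951 0.014 ] w mm 65 78
dB [404.8 265.9] 539 [ 0.6184 -0.254   0.014 ] w mm 66 72
dN [361.  299.6] 436 [ 0.4759 -0.2364  0.014 ] w mm 51 59
bung [346.6 222.4] 136 [ 0.6196 -0.0841  0.028 ] w mm 35 47
timer [219.5 194.9] 560 [0.4646 0.2201 0.019 ] w mm 90 102
tape [260.8 222.6] 589 [0.4739 0.0697 0.019 ] w mm 72 92
tq [308.1 225.6] 371 [ 0.5542 -0.0168  0.014 ] w mm 62 54
```

View pics/crop1.png

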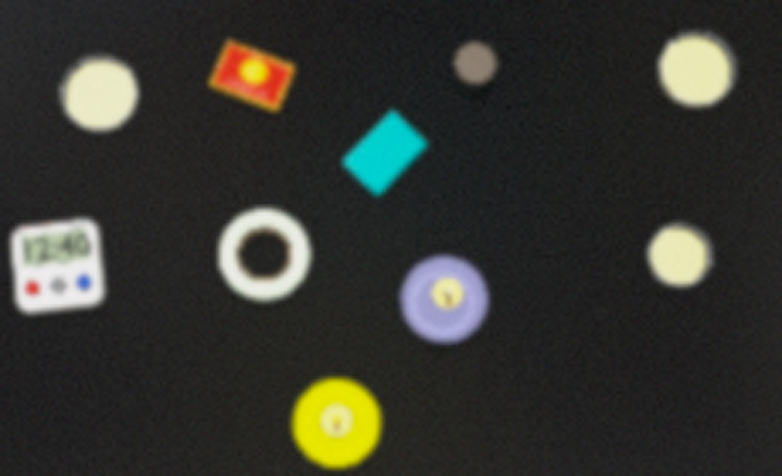

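Checks: the two views agree within 6 mm. Blob widths are 51 mm for (380,226) against 62–64 mm for the other two, all ~7 mm oversized, so (380,226) is the narrow dish. The crop confirms the red/yellow match box and the violet lamp, as distinct from the turquoise and yellow look-alikes. I'll triangulate the lamp cap and the overhead rail, then go above the match box and look with the wrist camera.

```bash
cat >> h.py <<'E'
from scipy.spatial.transform import Rotation as Ro
Q0=Ro.from_quat([0.68853345,-0.16260385,0.16242392,-0.68782276]); A0=np.arctan2(.581,.2906)
def ori(x,y): return (Ro.from_euler('z',np.arctan2(y,x)-A0)*Q0).as_quat()
E
python3 - <<'E'
from h import *
import pickle
D=pickle.load(open('d.pkl','rb'))
t,s=D['top'],D['scene']
print('cap',ray(t,311.5,236.2,.078),ray(s,291,245,.078))
def plane(c,a,b):
    o=ray(c,*a,0);p=ray(c,*b,0);C=-np.array(c['R']).T@c['t'];n=np.cross(o-C,p-C);return n,n@C
for nm,a,b in(('rail',((0,32),(540,15)),((230,0),(560,127))),('green',((0,38),(380,21)),((170,0),(480,110)))):
    n1,d1=plane(t,*a);n2,d2=plane(s,*b)
    for y in(-.2,0,.2): print(nm,y,np.linalg.solve([[n1[0],n1[2]],[n2[0],n2[2]]],[d1-n1[1]*y,d2-n2[1]*y]).round(3))
for x,y,z in((.613,.085,.25),(.613,.085,.064),(.441,-.058,.25),(.441,-.058,.128),(.477,-.234,.064)):
    q=ctrl.inverse_kinematics([x,y,z],ori(x,y)); print(None if q is None else np.round(q,2))
E
```

```text
cap [ 0.4400451  -0.05555203  0.078     ] [ 0.43841095 -0.06502339  0.078     ]
rail -0.2 [0.849 0.324]
rail 0 [0.834 0.333]
rail 0.2 [0.82  0.342]
green -0.2 [0.87  0.286]
green 0 [0.859 0.285]
green 0.2 [0.848 0.283]
[ 0.09  0.44  1.68 -0.    1.02 -0.05]
[ 0.09  0.68  1.81 -0.    0.66 -0.05]
[-0.2   0.2   2.05 -0.    0.89 -0.07]
[-0.2   0.4   2.17 -0.    0.57 -0.07]
[-0.51  0.6   2.02 -0.    0.53 -0.06]
```

Run:
```python
from h import *
ctrl.set_gripper(0.0)
x,y=.613,.085
ctrl.movep([x,y,.25],ori(x,y))
c=ctrl.capture('wrist');save(c,'w1')
print(foc(c),c['cx'],c['cy'],-np.array(c['R']).T@c['t'])
import pickle;pickle.dump(c,open('w1.pkl','wb'))
o=ctrl.observe();print(o['clock'],o['tcp_pos'],o['opening'],o['wrist_force'])
```

```text
325.19226210127806 276.76341347603307 213.1846526797773 [0.603967   0.15832938 0.36782836]
3.0417 [0.61287932 0.08598167 0.24999917] 0.0038735578490673547 [-0.01233068  0.20513875  0.09155723]
```

View pics/w1.png

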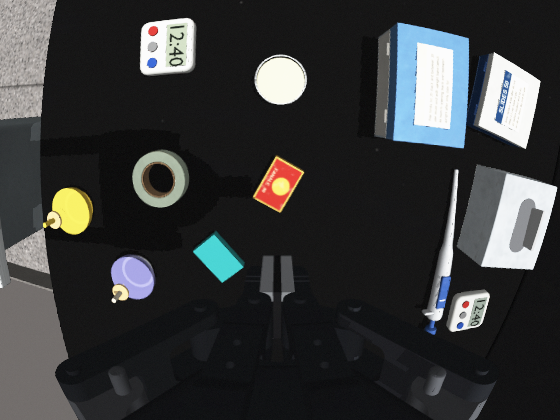

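The wrist view shows the match box at (278,184), just ahead of the closed fingers, and the lamp cap at (119,293). I'll check the position from this view, then point.

Run:
```python
from h import *
import pickle
c=pickle.load(open('w1.pkl','rb'))
m=ray(c,278,184,.014,True);l=ray(c,118,295,.078,True);print(m,l)
p=(np.array([.6135,.086])+m[:2])/2
assert np.linalg.norm(p-[.6135,.086])<.008
x,y=p
ctrl.move_linear([x,y,.25],rate=.1)
ctrl.move_linear([x,y,.064],rate=.12)
ctrl.dwell(2.3)
o=ctrl.observe();print(o['clock'],o['tcp_pos'],o['wrist_force'])
c=ctrl.capture('scene');save(c,'s1')
ctrl.move_linear([x,y,.27],rate=.15)
x,y=.441,-.058
ctrl.movep([x,y,.27],ori(x,y))
c=ctrl.capture('wrist');save(c,'w2');pickle.dump(c,open('w2.pkl','wb'))
print(ctrl.observe()['clock'])
s=cv2.imread('pics/s1.png')[120:340,180:420];cv2.imwrite('pics/v.png',np.hstack([cv2.resize(s,(436,400)),cv2.imread('pics/w2.png')[:400,100:460]]))
```

```text
[0.61498205 0.08762106 0.014     ] [ 0.45148844 -0.04802217  0.078     ]
7.2917 [0.6142388  0.08682227 0.06399113] [ 0.21788849 -0.55476844  0.05363543]
9.8167
```

View pics/v.png

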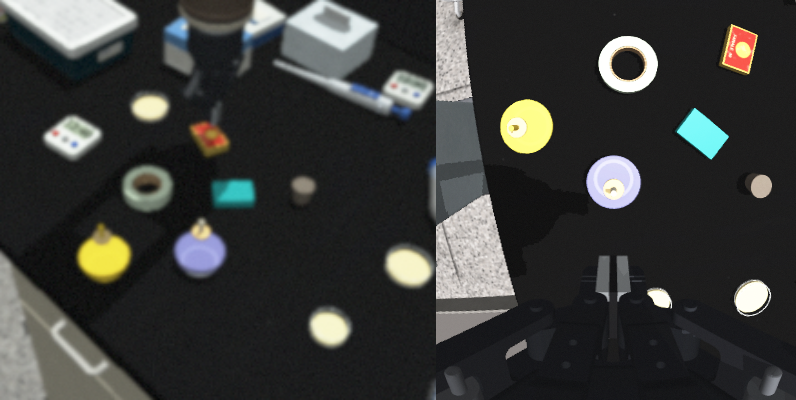

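The fingers hovered over the match box and it stayed put. The wrist view now shows the lamp cap at about (277,190). Next I correct the position and point at the lamp.

Run:
```python
from h import *
import pickle
c=pickle.load(open('w2.pkl','rb'))
l=ray(c,277,190,.078,True);b=ray(c,277,182,.02,True);print(l,b)
x,y=(l[:2]+[.440,-.057])/2
assert np.hypot(x-.44,y+.057)<.006
ctrl.move_linear([x,y,.27],rate=.1)
ctrl.move_linear([x,y,.130],rate=.12)
ctrl.dwell(2.3)
o=ctrl.observe();print(o['clock'],o['tcp_pos'],o['wrist_force'])
c=ctrl.capture('scene');save(c,'s2')
ctrl.move_linear([x,y,.27],rate=.15)
x,y=.477,-.234
ctrl.movep([x,y,.25],ori(x,y))
c=ctrl.capture('wrist');save(c,'w3');pickle.dump(c,open('w3.pkl','wb'))
print(ctrl.observe()['clock'])
s=cv2.imread('pics/s2.png')[120:340,180:420];cv2.imwrite('pics/v2.png',np.hstack([cv2.resize(s,(436,400)),cv2.imread('pics/w3.png')[:400,100:460]]))
```

```text
[ 0.44416437 -0.05355947  0.078     ] [ 0.44375577 -0.05693961  0.02      ]
13.6833 [ 0.44207734 -0.05526813  0.12999098] [-0.48769861  0.0163885   0.00513814]
15.625
```

View pics/v2.png

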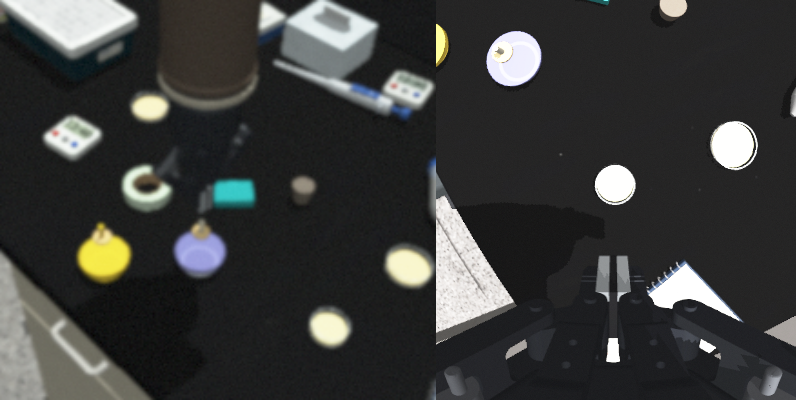

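The fingertips stood just above the lamp cap. The dish below at (279,184) is about 40 px wide, against about 46 px for its neighbour at (397,145), so it is the narrow one. Last I point at it and hand in.

Run:
```python
from h import *
import pickle
c=pickle.load(open('w3.pkl','rb'))
l=ray(c,279,184,.014,True);print(l)
x,y=(l[:2]+[.477,-.234])/2
assert np.hypot(x-.477,y+.234)<.006
ctrl.move_linear([x,y,.25],rate=.1)
ctrl.move_linear([x,y,.064],rate=.12)
ctrl.dwell(2.3)
o=ctrl.observe();print(o['clock'],o['tcp_pos'],o['wrist_force'],o['opening'])
c=ctrl.capture('scene');save(c,'s3')
d=pickle.load(open('d.pkl','rb'))['scene']['pixels']
cv2.imwrite('pics/v3.png',np.hstack([cv2.resize(cv2.cvtColor(p,4)[140:330,190:440],(400,304)) for p in(d,c['pixels'])]))
```

```text
[ 0.47970412 -0.23324815  0.014     ]
19.875 [ 0.47834906 -0.23362992  0.06400115] [-0.06916137 -0.13821982 -0.47491369] -0.0019244242532478512
```

View pics/v3.png

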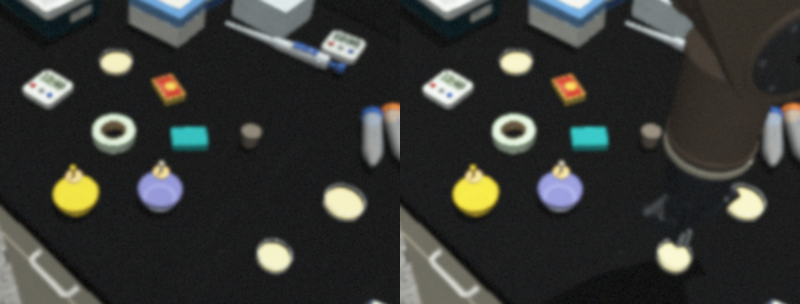

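Before and after match: nothing has shifted, and the fingers hover over the narrow dish.

```bash
python3 -c "
from rig import ctrl
ctrl.finish_job();print(ctrl.observe()['tcp_pos'])"
```

```text
the job is handed in; nothing more can be done
the job is handed in; nothing more can be done
```

I pointed, with the fingers closed, at the red match box, then the violet spirit lamp, then the narrowest dish. Each time the fingertips stayed about 25 mm above the middle of the top for 2.3 s. Between them the hand travelled at a TCP height of 25–27 cm, and I handed in at about 20 s while still over the dish.

**Last checks:**
- **Position:** before the hand-in, the TCP was at (0.478, -0.234, 0.064), within about 2 mm of the dish position measured from the cameras. `finish_job` gives no verdict, and the state could not be read after it.
- **Nothing moved:** the before and after scene views show no visible shift of anything. The arm hides part of one wide dish in the last view.
- **Contact:** the wrist force stayed between about 0.2 and 0.6 N throughout. That looks like sensor noise, because readings taken in free air were similar, but it is too coarse to prove the 0.3 N contact limit by itself.
- **Disagreements:** the top and scene cameras differed by up to about 10 mm on the lamp cap and the timer, and about 4–8 mm on most other things. The close wrist views agreed with the top view within 3–5 mm, so I used the mean of those two.

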